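# Meter two treat balls with the rear-marked feeder dial

### The arm

A 6-joint arm with a two-finger parallel gripper is mounted at the origin on the work surface. World frame = base frame: x ahead of the robot, y to its left, z up, the work surface at z = 0. Lengths are in mm, angles in rad, forces in N, time in s.
With the tool pointing down it reaches from about 275 to 1000 mm from the base axis. Payload 8.4 kg.
Tool frame: the origin (TCP) lies midway between the tips of the shut fingers; the grasp point (between the pads) lies 19 mm behind it; z points along the fingers, y is the line along which they close (so a half turn about z gives the same grasp; the last joint's range is limited). The gripper opens to 85 mm and grips with 20 to 120 N. Pads are 22 mm wide; open, the fingers measure 114 mm over their backs; the gripper's body (76 mm by 85 mm) begins 54 mm behind the grasp point. The pads swing forward as they close: fully open they stand 13 mm farther back than shut.
Start: joints at [1.163, 0.353, 1.633, -0, 1.155, -0.002], TCP at [246.72, 574.245, 231.281] pointing down, gripper open.
Joint ranges: [-2.63, 2.63], [-0.92, 2.1], [0.06, 2.66], [-1.3, 4.44], [0, 2.69], [-3.02, 3.02]. Speed limits (rad/s): [2.22, 2.22, 2.79, 3.14, 3.14, 3.14].

### API

Orientations are given as [roll, pitch, yaw] about the fixed x, y, z axes, in that order (R = Rz(yaw) Ry(pitch) Rx(roll)).
In Python, from rig import r gives the robot as it stands.
- The arm moves only by the tool servo_tool, never from a script. Its argument "deltas" is a list of rows, each an object of numbers: "x", "y", "z": the shift along the world's x, y, z in mm; "rx", "ry", "rz": the turn, a rotation vector about the world's x, y, z in rad; "gripper": the gripper's target within -1 to 1 (fully open at 1, half-way at 0, shut at -1). A call has 1 to 10 rows; each row is the pose to reach, as a shift and turn from the pose commanded when the call began; what a row does not reach only later rows make up. A row lasts 1/10 s, in which the tool goes at most 50 mm and 8.59 degrees, less where a joint would pass 70% of its speed; a pose out of reach is approached as far as the arm can. A call with a gripper value outside its range is refused whole. The fingers move at their own pace and stop on an object; "newtons" is the grip in N (left out, the last holds). Time passes only in rows, so rows that repeat a pose let the fingers close. It gives the time, the measured TCP pose, the force, the opening and the grip force at its end, in the units of the state.
- r.sense(): the state, without advancing time (a new reading comes with each control period).
- r.grab_frame(name): name is "side" or "top"; returns the picture (384x512x3 uint8, blue, green, red); there is no depth.
- r.camera_params(name): a dict with "mtx" (3x3 intrinsics, pixels), "eye" and "orientation" of the camera in the world. Camera axes: x right, y down, z forward; pixel columns grow to the right and rows downward; lengths in mm; the calibration is good to about 2 mm. A picture is of the moment at which its call begins. camera_params takes no time and is no camera call.
- r.sign_off(): hands the job in; it is judged then, once.
Trained networks look in the newest picture that a camera, given by its name, has taken for a name from the list of things; names that differ only in an ending like _2 or _b are one class to them, and where a whole thing is asked for, a point or a joint stands for the part that bears it (a point fixed in the world has none). Each returns a list of dicts, best first, with "conf" (0 to 1); they miss things now and then, are a little off and sometimes report something else, mostly with a low value. They report only what shows in the picture. A call takes as long as a camera call. They do not tell look-alikes from the thing itself.
- r.recognise(name, camera): "box" ([left, top, width, height] in pixels, round what is visible of it).
The state is a dict: "clock": time; "qpos": joint angles; "qvel": joint speeds; "joint_efforts": joint torques, N m; "eef_pos": TCP position; "tcp_rot": TCP orientation; "contact_force": force on the tool from outside, world axes, zero at the start; "wrist_torque": the same for the moment, N m; "opening": opening from 0.0 (shut) to 1.0 (fully open); "grasp_force": force on a finger pad.
Only numpy, scipy, OpenCV 4.12 (cv2) and the standard library are available. Lean on these libraries where they do the work, as an engineer would, in place of code of your own. Each camera call takes 0.05 s, during which the arm holds its last target. There are 200 camera calls.

### The job

Slide the clear scoop in under the treat feeder's outlet, then turn the dial until its pointer, which sits on the far rim, is on the two-pip mark, so that exactly two treat balls drop into the scoop. Then turn the dial back until the pointer is on the closed bar, leaving the scoop with its two treats standing under the outlet and the other three balls in the hopper. Do not shift the other things on the board.

Things in the scene. Friction and masses are not known exactly. Their poses are not given: they have to be found in the camera images.
- feeder: Treat feeder, fixed to the board. Origin on the board under its middle; z up, +x its far side (roughly away from the robot), +y (left) towards the hopper end. A white pedestal 110 x 150 x 126 mm (centred at y -95 mm; foot plate 150 x 170 x 8) carries the dial and the hopper, which overhangs to y +149 mm. When opened, the gate's tail comes out on the -y side, to y -230 mm, z 98.
- hopper (a point): Centre of the hopper's floor, z 100 mm; axes as the feeder's. Clear V-shaped hopper 104 mm wide, y -5 to +149 mm, underside z 92, top z 198; at its bottom a slot 32 mm wide, inner y -1 to +145 mm, holds five balls in one row along y on a flat steel gate. The dial draws the gate to -y, 55 mm per rad, uncovering the slot from its +y end: the balls drop one by one, from the +y end on.
- outlet (a point): Centre of the spout's lower opening (40 mm in x by 60 in y), 70 mm above the board (feeder x 0, y 117 mm); axes as the feeder's. The board below is free from feeder y 0 to beyond the +y end, but for a 12 mm leg (foot 28 mm across) behind at x 78, y 140 mm; open to the front (-x) and left (+y), so a scoop with its handle to the front can be slid in from the left.
- dial_axis (a point): Fixed point on the dial's vertical axis at the height to grip its fin, z 172 mm (feeder x 0, y -95 mm); axes as the feeder's. The upright grip fin across the dial's middle is 62 mm long, 14 mm thick, z 143.5 to 179 mm, and lies along the line from the axis to the pointer.
- dial (a point): Centre of the dial's top face, z 143.5 mm (fixed; axes as the feeder's): a black disc 92 mm across with the grip fin on it. Round it lies a metal scale plate 156 mm across, top at z 132 mm, with the marks.
- wheel (a joint): Dial angle, rad, growing counter-clockwise from above, which opens the gate. Closed bar 0, one pip 0.745, two pips 1.255, three pips 1.764; stops -0.15 and 2.0. The pointer's direction from the axis is feeder +x turned by (angle - 0.63) counter-clockwise. Resists with about 0.08 N m, stays where left. Gate shut below 0.14; second ball falls by about 1.05, third not before 1.4.
- pointer (a point): Tip of the white pointer (5 mm wide) on the dial's rim, 50 mm from the axis, z 144 mm; moves with the dial.
- closed_mark (a point): Middle of the closed mark, one black bar 22 x 6 mm pointing to the axis, 63 mm from it on the scale plate's far right, z 134 mm.
- two_mark (a point): Middle of the two-pip mark on the scale plate's far left (54 to 63 mm from the axis, point at 63 mm), z 134 mm. Marks in order counter-clockwise from the bar: one, two, three black pips 7 mm across, each mark's pips in a row on one line through the axis.
- scoop: Clear acrylic measuring scoop, about 140 g, standing flat on the board. Origin under the cup's centre, z up. Round cup, 96 mm across the rim, 88 at the foot, 50 high, walls 3, floor 4 mm. Straight handle along its -x, out to 143 mm from the cup's centre: 18 mm wide (y), z 37 to 49 mm; end stop 24 mm wide on the last 8 mm; a thin rib below it out to 93 mm.
- scoop_cup (a point): Centre of the cup's inner floor, 4 mm above the scoop's underside. Axes as the scoop's.
- scoop_grip (a point): Place to pinch the handle across its 18 mm width, 112 mm from the cup's centre, z 43 mm. Axes as the scoop's.
- treat1_center (a point): Centre of a treat ball, 28 mm across, 12 g, brown; nearest to the +y end of the slot, so the first to drop.
- treat2_center (a point): Centre of the second treat ball in the row (28 mm).
- treat3_center (a point): Centre of the third treat ball; must stay in the hopper.
- treat4_center (a point): Centre of the fourth treat ball; must stay in the hopper.
- treat5_center (a point): Centre of the fifth treat ball, at the -y end of the row; must stay in the hopper.
- comb: Bystander: steel grooming comb lying flat, 190 mm long (x), 36 mm wide, 6 mm thick; origin under its middle.
- dome: Bystander: white ceramic hideaway dome, 100 mm across, 73 mm high; origin under its centre.
- willow_ring: Bystander: willow ring lying flat, 90 mm across, 19 mm high; origin under its centre.
- brush: Bystander: wooden grooming brush lying bristles down, 165 mm long (x), 60 mm wide, 24 mm high.
- seed_jar: Bystander: glass jar with steel cap, 76 mm across, 120 mm high.
- water_bowl: Bystander: blue ceramic bowl, 110 mm across, 42 mm high.
- mineral_stone: Bystander: pale mineral stone disc, 64 mm across, 22 mm high.
There are look-alikes about, which are no part of the job. There is more than one size of the scoop; the one meant has the size given above.

How it is judged:
By the outcome, as a careful person would: the job done as asked, in the order asked, and still so for the second after the job is handed in, with the robot touching nothing.
It also fails if it takes over 58 s, if anything falls off the work surface, if the arm or the gripper's body presses on something with over 40 N, if the wrist force passes 120 N, or if a joint passes its speed limit or range.

## Working session

There is one attempt and no reset: what is moved stays moved. The work goes in short steps, Python scripts to look and compute and a tool call to move; the robot and the scene stay as the last step left them, time stands still between calls to the robot, and variables do not carry over. Pictures are saved under pics/ and viewed, at most 10 in all, crops included, and the job is handed in when it is done.

Besides the shell and the picture viewer there is one more tool, called after "Request:" by a JSON object that holds its "op" and its "data", one argument or row to a line. servo_tool: Moves the arm, as the interface text tells. Its arguments: {"type":"object","properties":{"deltas":{"type":"array","items":{"type":"object","properties":{"x":{"type":"number"},"y":{"type":"number"},"z":{"type":"number"},"rx":{"type":"number"},"ry":{"type":"number"},"rz":{"type":"number"},"gripper":{"type":"number"}}}},"newtons":{"type":"number"}},"required":["deltas"]}

```bash
mkdir -p pics; cat > h.py <<'E'
import numpy as np, cv2
from rig import r
from scipy.spatial.transform import Rotation as Ro
def cam(n):
    p=r.camera_params(n); o=np.array(p["orientation"],float)
    R=o if o.shape==(3,3) else Ro.from_euler('xyz',o).as_matrix()
    return np.array(p["mtx"],float),np.array(p["eye"],float),R
def w(n,u,v,z):
    K,e,R=cam(n); d=R@np.linalg.solve(K,[u,v,1.]); return e+d*(z-e[2])/d[2]
def px(n,P):
    K,e,R=cam(n); c=K@(R.T@(np.array(P,float)-e)); return c[:2]/c[2]
E
python3 - <<'E'
from h import *
for n in("side","top"):
    f=r.grab_frame(n); cv2.imwrite(f"pics/{n}0.png",f); print(n,r.camera_params(n))
    for t in("scoop","feeder","dial","pointer","closed_mark","two_mark","outlet","hopper"):
        try: print(t,[(np.round(d["box"]).tolist(),round(d["conf"],2)) for d in r.recognise(t,n)][:4])
        except Exception as ex: print(t,ex)
print(r.sense())
E
```

```text
side {'mtx': array([[387.77817294,   0.        , 251.81614419],
       [  0.        , 387.77817294, 191.74139412],
       [  0.        ,   0.        ,   1.        ]]), 'eye': array([ -64.09741368, -745.26537251,  670.19026719]), 'orientation': array([-2.10334797,  0.00524106, -0.6935087 ])}
scoop [([157.0, 155.0, 47.0, 27.0], 0.96), ([118.0, 196.0, 47.0, 27.0], 0.66), ([289.0, 171.0, 19.0, 14.0], 0.41)]
feeder [([208.0, 134.0, 103.0, 109.0], 0.91)]
dial []
pointer [([258.0, 169.0, 32.0, 23.0], 0.92)]
closed_mark [([208.0, 131.0, 102.0, 111.0], 0.75)]
two_mark [([207.0, 132.0, 103.0, 110.0], 0.68)]
outlet [([206.0, 132.0, 98.0, 111.0], 0.71), ([217.0, 234.0, 31.0, 31.0], 0.2)]
hopper [([205.0, 132.0, 105.0, 110.0], 0.55)]
top {'mtx': array([[489.50886551,   0.        , 252.18273734],
       [  0.        , 489.50886551, 187.93976856],
       [  0.        ,   0.        ,   1.        ]]), 'eye': array([ 460.72897052,   -3.95000933, 1286.97786858]), 'orientation': array([-3.08276112,  0.01938263, -1.57467181])}
scoop [([143.0, 243.0, 28.0, 58.0], 0.87), ([95.0, 163.0, 43.0, 72.0], 0.84)]

[... 452 characters left out ...]
], 0.73)]
{'clock': 0.9, 'qpos': array([ 1.16260540e+00,  3.53017304e-01,  1.63343717e+00,  1.47566494e-06,
        1.15519531e+00, -2.38367444e-03]), 'qvel': array([-0.0007942 ,  0.00100246,  0.00164317,  0.00127208, -0.00232531,
       -0.00104785]), 'joint_efforts': array([ 5.52095225e-04, -6.05144477e+01, -3.42465019e+01,  1.17042405e-04,
        9.30082824e-04, -1.77601771e-05]), 'eef_pos': array([246.70789318, 574.2264907 , 231.25422166]), 'tcp_rot': array([-3.14153552e+00, -1.48619605e-06,  2.73578480e+00]), 'contact_force': array([ 0.01308071, -0.15995446, -0.05776764]), 'wrist_torque': array([-0.03370924, -0.00507236,  0.05919552]), 'grasp_force': 0.0, 'opening': 1.0031821299586547}
```

View pics/top0.png

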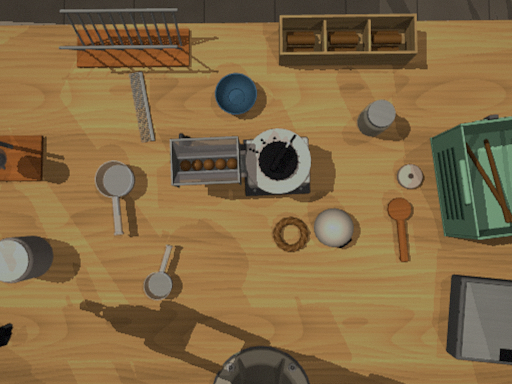

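View pics/side0.png

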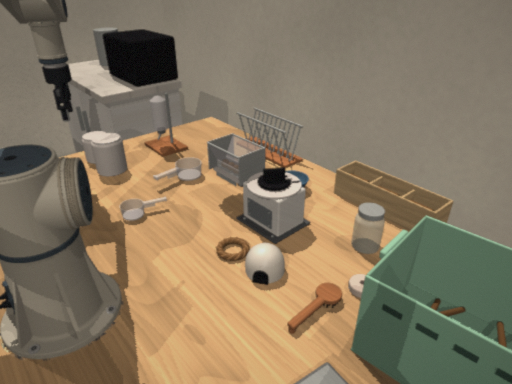

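The top picture shows two scoops. The large one has its cup at (115,180) and its handle end at (118,233). The small one is at (158,284), about 27 px or 70 mm across. The large cup is about 38 px at rim height, which is 96 mm, so it is the one meant. The feeder is at (170-312,128-195), with the dial at about (278,158). I'll confirm in a crop.

```bash
python3 - <<'E'
from h import *
f=cv2.imread("pics/top0.png")
cv2.imwrite("pics/crop1.png",cv2.resize(f[120:250,85:325],None,fx=3.3,fy=3.3,interpolation=cv2.INTER_CUBIC))
for n,u,v,z in(("rimL",96,180,50),("rimR",134,180,50),("cup",115,180,50),("hend",118.5,233,49),("small",158,284,35)): print(n,w("top",u,v,z).round(1))
E
```

```text
rimL [556. 418.  50.]
rimR [555.5 320.6  50. ]
cup [555.7 369.3  50. ]
hend [421.1 359.   49. ]
small [291.1 260.5  35. ]
```

View pics/crop1.png

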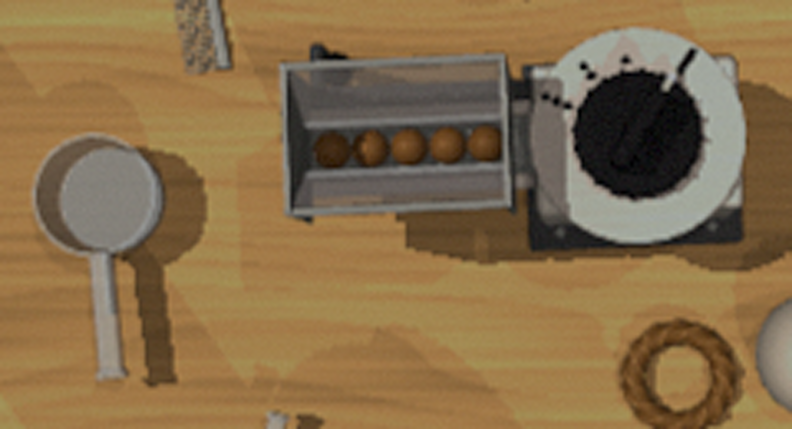

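```bash
cat >> h.py <<'E'
def feeder():
    c=[(282,62),(508,54),(514,208),(288,216)]
    L=np.array([[52,149],[52,-5],[-52,-5],[-52,149],[0,-95]],float)
    W=[w("top",85+u/3.3,120+v/3.3,198)[:2] for u,v in c]+[w("top",278.5,161.1,132)[:2]]
    W=np.array(W); a=L-L.mean(0); b=W-W.mean(0)
    th=np.arctan2((a[:,0]*b[:,1]-a[:,1]*b[:,0]).sum(),(a*b).sum())
    R=np.array([[np.cos(th),-np.sin(th)],[np.sin(th),np.cos(th)]]); t=W.mean(0)-R@L.mean(0)
    return th,R,t,W-(L@R.T+t)
E
python3 - <<'E'
from h import *
th,R,t,res=feeder(); print(th,t,res.round(1))
F=lambda x,y:(R@[x,y]+t).round(1)
print("outlet",F(0,117),"dial",F(0,-95),"tail",F(0,-230),"leg",F(78,140))
a=0-.63; print("closed tip",px("top",[*F(63*np.cos(a),-95+63*np.sin(a)),134]), "pointer seen 676,75->",85+688/3.3,120+53/3.3)
for an in(0,.745,1.255,1.764):
  a=an-.63;p=px("top",[*F(63*np.cos(a),-95+63*np.sin(a)),134]);print(an,(p-[85,120])*3.3)
c=w("top",114.9,179.1,50)[:2];h=w("top",118.6,234.5,43)[:2]
d=c-h;print("cup",c,"end",h,np.linalg.norm(d),"yaw",np.arctan2(d[1],d[0]),"grip",c-d/np.linalg.norm(d)*112)
E
```

```text
0.03407905325319893 [588.80002047  49.44906135] [[ 1.   0.2]
 [ 0.1 -0. ]
 [-0.9 -0.3]
 [-0.3 -0.9]
 [ 0.2  1.1]]
outlet [584.8 166.4] dial [592.  -45.5] tail [ 596.6 -180.4] leg [662. 192.]
closed tip [293.77502297 139.09541744] pointer seen 676,75-> 293.4848484848485 136.06060606060606
0 [688.95757579  63.01487754]
0.745 [626.43993396  49.50656967]
1.255 [585.9116581   67.03954282]
1.764 [559.07528768 101.90954455]
cup [558.01430772 369.57468824] end [417.09314917 360.42025886] 141.21818758444527 yaw 0.06487020697206748 grip [446.24988114 362.31431967]
```

The crop confirms the 97 mm scoop: cup (558,370), yaw 0.065, grip (446,362). The feeder marks fit the model, with the outlet at (585,166) and the dial at (592,-45). Next I move over the handle.

Request:
{"op": "servo_tool", "data": {
  "deltas": [
    {"x": 35,"y": -35,"rz": 0.12,"gripper": 0.2},
    {"x": 65,"y": -70,"rz": 0.24,"gripper": 0.2},
    {"x": 100,"y": -105,"z": -20,"rz": 0.36,"gripper": 0.2},
    {"x": 135,"y": -145,"z": -45,"rz": 0.47,"gripper": 0.2},
    {"x": 165,"y": -180,"z": -75,"rz": 0.47,"gripper": 0.2},
    {"x": 190,"y": -203,"z": -110,"rz": 0.47,"gripper": 0.2},
    {"x": 199,"y": -212,"z": -130,"rz": 0.47,"gripper": 0.2},
    {"x": 199,"y": -212,"z": -140,"rz": 0.47,"gripper": 0.2},
    {"x": 199,"y": -212,"z": -140,"rz": 0.47,"gripper": 0.2}
  ]
}}

```text
invalid input
```

Request:
{"op": "servo_tool", "data": {
  "deltas": [
    {"x": 35,"y": -35,"z": 0,"rx": 0,"ry": 0,"rz": 0.12,"gripper": 0.2},
    {"x": 65,"y": -70,"z": 0,"rx": 0,"ry": 0,"rz": 0.24,"gripper": 0.2},
    {"x": 100,"y": -105,"z": -20,"rx": 0,"ry": 0,"rz": 0.36,"gripper": 0.2},
    {"x": 135,"y": -145,"z": -45,"rx": 0,"ry": 0,"rz": 0.47,"gripper": 0.2},
    {"x": 165,"y": -180,"z": -75,"rx": 0,"ry": 0,"rz": 0.47,"gripper": 0.2},
    {"x": 190,"y": -203,"z": -110,"rx": 0,"ry": 0,"rz": 0.47,"gripper": 0.2},
    {"x": 199,"y": -212,"z": -130,"rx": 0,"ry": 0,"rz": 0.47,"gripper": 0.2},
    {"x": 199,"y": -212,"z": -140,"rx": 0,"ry": 0,"rz": 0.47,"gripper": 0.2},
    {"x": 199,"y": -212,"z": -140,"rx": 0,"ry": 0,"rz": 0.47,"gripper": 0.2}
  ],
  "newtons": 40
}}

```text
clock: 1.8
eef_pos: [445.0, 361.4, 89.8]
tcp_rot: [-3.14, -0.003, -3.079]
contact_force: [0.6, -0.1, -0.6]
opening: 0.601
grasp_force: 0.0
```

Request:
{"op": "servo_tool", "data": {
  "deltas": [
    {"x": 0,"y": 1,"z": -35,"rx": 0,"ry": 0,"rz": 0,"gripper": 0.2},
    {"x": 0,"y": 1,"z": -60,"rx": 0,"ry": 0,"rz": 0,"gripper": 0.2},
    {"x": 0,"y": 1,"z": -67,"rx": 0,"ry": 0,"rz": 0,"gripper": 0.2},
    {"x": 0,"y": 1,"z": -67,"rx": 0,"ry": 0,"rz": 0,"gripper": -0.3},
    {"x": 0,"y": 1,"z": -67,"rx": 0,"ry": 0,"rz": 0,"gripper": -1},
    {"x": 0,"y": 1,"z": -67,"rx": 0,"ry": 0,"rz": 0,"gripper": -1},
    {"x": 0,"y": 1,"z": -67,"rx": 0,"ry": 0,"rz": 0,"gripper": -1},
    {"x": 0,"y": 1,"z": -67,"rx": 0,"ry": 0,"rz": 0,"gripper": -1}
  ],
  "newtons": 40
}}

```text
clock: 2.6
eef_pos: [446.2, 364.0, 25.3]
tcp_rot: [3.14, 0.001, -3.077]
contact_force: [-1.6, 1.7, 3.1]
opening: 0.197
grasp_force: 40.9
```

```bash
python3 - <<'E'
from h import *
f=r.grab_frame("top")
cv2.imwrite("pics/grip.png",cv2.resize(f[130:250,85:245],None,fx=4,fy=4,interpolation=cv2.INTER_CUBIC))
s=r.sense();print(s["eef_pos"],s["opening"],s["grasp_force"],s["contact_force"])
E
```

```text
[446.11212645 363.90651503  25.16165956] 0.202373377904689 41.0519152879715 [-1.29519577  2.04064785  4.13114532]
```

View pics/grip.png

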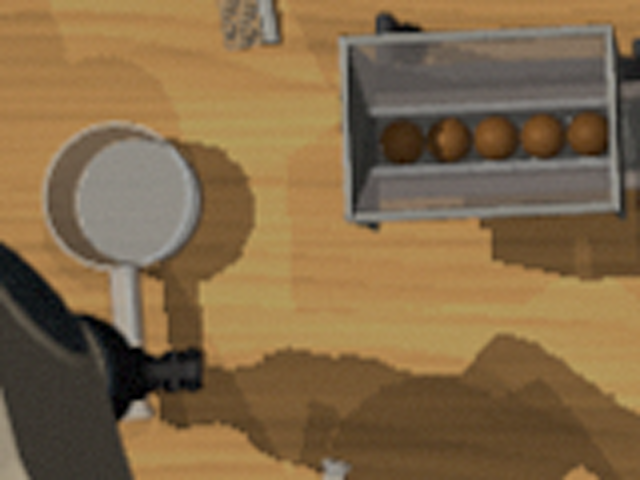

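The handle is held (opening 17 mm) and the cup is still at about (558,369). Now I slide it to +x and then in from the left.

Request:
{"op": "servo_tool", "data": {
  "deltas": [
    {"x": 8,"y": -8,"z": 1,"rx": 0,"ry": 0,"rz": -0.01,"gripper": -1},
    {"x": 20,"y": -25,"z": 1,"rx": 0,"ry": 0,"rz": -0.02,"gripper": -1},
    {"x": 27,"y": -50,"z": 1,"rx": 0,"ry": 0,"rz": -0.03,"gripper": -1},
    {"x": 27,"y": -75,"z": 1,"rx": 0,"ry": 0,"rz": -0.03,"gripper": -1},
    {"x": 27,"y": -100,"z": 1,"rx": 0,"ry": 0,"rz": -0.03,"gripper": -1},
    {"x": 27,"y": -125,"z": 1,"rx": 0,"ry": 0,"rz": -0.03,"gripper": -1},
    {"x": 27,"y": -150,"z": 1,"rx": 0,"ry": 0,"rz": -0.03,"gripper": -1},
    {"x": 27,"y": -175,"z": 1,"rx": 0,"ry": 0,"rz": -0.03,"gripper": -1},
    {"x": 27,"y": -192,"z": 1,"rx": 0,"ry": 0,"rz": -0.03,"gripper": -1},
    {"x": 27,"y": -200,"z": 1,"rx": 0,"ry": 0,"rz": -0.03,"gripper": -1}
  ],
  "newtons": 40
}}

```text
clock: 3.65
eef_pos: [473.1, 161.8, 25.5]
tcp_rot: [3.142, 0.001, -3.109]
contact_force: [-0.1, 2.7, 1.4]
opening: 0.197
grasp_force: 40.8
```

Request:
{"op": "servo_tool", "data": {
  "deltas": [
    {"x": 0,"y": 0,"z": 0,"rx": 0,"ry": 0,"rz": 0,"gripper": -1},
    {"x": 0,"y": 0,"z": 0,"rx": 0,"ry": 0,"rz": 0,"gripper": -1}
  ],
  "newtons": 40
}}

```text
clock: 3.85
eef_pos: [472.8, 163.2, 25.4]
tcp_rot: [-3.141, -0.0, -3.108]
contact_force: [-0.6, -2.7, 2.4]
opening: 0.2
grasp_force: 40.1
```

```bash
python3 - <<'E'
from h import *
a=r.grab_frame("top")[110:250,140:250];b=r.grab_frame("side")[120:230,170:310]
a=cv2.resize(a,(393,500),interpolation=cv2.INTER_CUBIC);b=cv2.resize(b,(400,314),interpolation=cv2.INTER_CUBIC)
o=np.zeros((500,793,3),np.uint8);o[:,:393]=a;o[:314,393:]=b
cv2.imwrite("pics/under.png",o)
for n in("side","top"): print(n,[(np.round(d["box"]).tolist(),round(d["conf"],2)) for d in r.recognise("scoop",n)])
s=r.sense();print(s["eef_pos"],s["tcp_rot"],s["contact_force"],s["wrist_torque"])
E
```

```text
side [([190.0, 176.0, 55.0, 29.0], 0.88), ([114.0, 196.0, 50.0, 26.0], 0.88)]
top []
[472.79997112 163.67943817  25.27749838] [-3.14149728e+00  1.48413076e-04 -3.10678452e+00] [ 0.54840141 -2.88718706  3.46357447] [-0.4818351  -0.2371895  -0.22350961]
```

View pics/under.png

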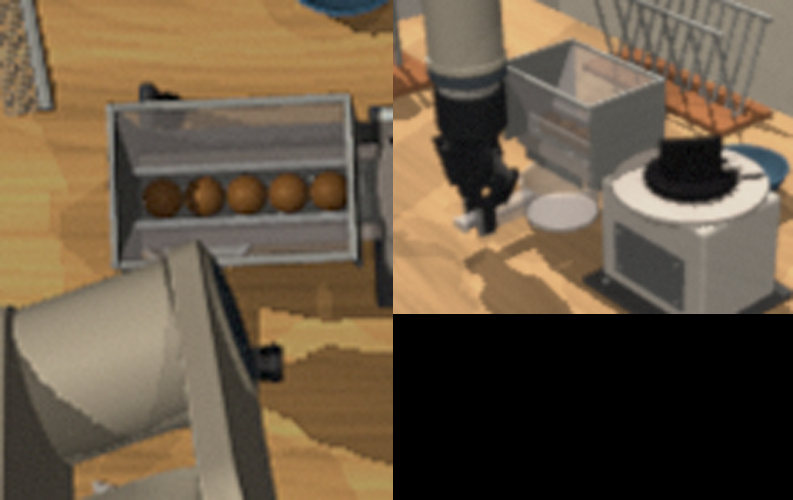

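The scoop sits under the spout. By the grip, the cup is at about (585,167), against the outlet at (585,166). I release it and rise.

Request:
{"op": "servo_tool", "data": {
  "deltas": [
    {"x": 0,"y": 0,"z": 0,"rx": 0,"ry": 0,"rz": 0,"gripper": 0.2},
    {"x": 0,"y": 0,"z": 0,"rx": 0,"ry": 0,"rz": 0,"gripper": 0.2},
    {"x": 0,"y": 0,"z": 0,"rx": 0,"ry": 0,"rz": 0,"gripper": 0.2},
    {"x": 0,"y": 0,"z": 20,"rx": 0,"ry": 0,"rz": 0,"gripper": 0.2},
    {"x": 0,"y": 0,"z": 60,"rx": 0,"ry": 0,"rz": 0,"gripper": 0.2},
    {"x": -5,"y": -10,"z": 110,"rx": 0,"ry": 0,"rz": 0,"gripper": 0.2},
    {"x": -5,"y": -40,"z": 160,"rx": 0,"ry": 0,"rz": -0.1,"gripper": 0.2},
    {"x": -5,"y": -80,"z": 205,"rx": 0,"ry": 0,"rz": -0.2,"gripper": 0.2},
    {"x": 5,"y": -125,"z": 215,"rx": 0,"ry": 0,"rz": -0.35,"gripper": 0.2},
    {"x": 20,"y": -170,"z": 215,"rx": 0,"ry": 0,"rz": -0.5,"gripper": 0.2}
  ],
  "newtons": 40
}}

```text
clock: 5.05
eef_pos: [490.8, 2.0, 242.6]
tcp_rot: [3.139, 0.004, 2.672]
contact_force: [0.6, -0.6, -0.2]
opening: 0.598
grasp_force: 0.0
```

```bash
python3 - <<'E'
from h import *
a=r.grab_frame("top")[110:250,140:330];b=r.grab_frame("side")[120:230,170:310]
cv2.imwrite("pics/t2.png",cv2.resize(a,None,fx=4,fy=4,interpolation=cv2.INTER_CUBIC))
for n in("side","top"): print(n,[(np.round(d["box"],1).tolist(),round(d["conf"],2)) for d in r.recognise("scoop",n)])
print(w("side",229.2,193.9,50), px("side",[585,166,50]),px("top",[585-143,162,43]))
s=r.sense();print(s["eef_pos"],s["tcp_rot"],s["qpos"])
E
```

```text
side [([190.1, 178.8, 55.0, 20.1], 0.94), ([117.2, 197.6, 48.4, 23.7], 0.59), ([206.2, 135.8, 105.9, 107.5], 0.33)]
top [([192.7, 183.0, 8.3, 40.1], 0.87), ([143.5, 244.1, 28.9, 54.1], 0.83), ([169.3, 128.7, 140.4, 66.6], 0.54)]
[543.71294346 101.48946135  50.        ] [227.47811384 182.0778987 ] [196.39548978 224.40966653]
[489.79833785   1.83630106 239.38604741] [ 3.14133861e+00 -1.79217896e-04  2.67375077e+00] [ 4.71400922e-04  1.32335298e-01  1.90611700e+00  3.44576313e-04
  1.10318563e+00 -1.10263834e+00]
```

View pics/t2.png

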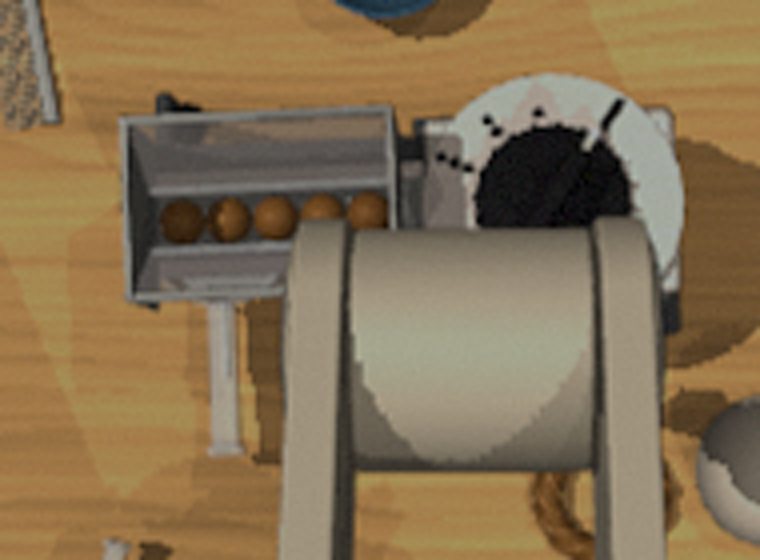

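The handle end shows at (196,223), matching the prediction (196,224), so the scoop stands right. All five balls are in the row and the pointer is on the bar. Now to above the dial.

Request:
{"op": "servo_tool", "data": {
  "deltas": [
    {"x": 34,"y": -16,"z": 0,"rx": 0,"ry": 0,"rz": -0.06,"gripper": 0.2},
    {"x": 68,"y": -32,"z": 0,"rx": 0,"ry": 0,"rz": -0.13,"gripper": 0.2},
    {"x": 102,"y": -47,"z": -10,"rx": 0,"ry": 0,"rz": -0.13,"gripper": 0.2},
    {"x": 102,"y": -47,"z": -20,"rx": 0,"ry": 0,"rz": -0.13,"gripper": 0.2},
    {"x": 102,"y": -47,"z": -20,"rx": 0,"ry": 0,"rz": -0.13,"gripper": 0.2},
    {"x": 102,"y": -47,"z": -20,"rx": 0,"ry": 0,"rz": -0.13,"gripper": 0.2}
  ],
  "newtons": 40
}}

```text
clock: 5.85
eef_pos: [590.5, -42.9, 218.6]
tcp_rot: [-3.141, -0.002, 2.548]
contact_force: [-0.1, 0.8, -0.0]
opening: 0.601
grasp_force: 0.0
```

Request:
{"op": "servo_tool", "data": {
  "deltas": [
    {"x": 1.5,"y": -2,"z": -30,"rx": 0,"ry": 0,"rz": 0,"gripper": 0.2},
    {"x": 1.5,"y": -2,"z": -55,"rx": 0,"ry": 0,"rz": 0,"gripper": 0.2},
    {"x": 1.5,"y": -2,"z": -65,"rx": 0,"ry": 0,"rz": 0,"gripper": 0.2},
    {"x": 1.5,"y": -2,"z": -65,"rx": 0,"ry": 0,"rz": 0,"gripper": 0.2},
    {"x": 1.5,"y": -2,"z": -65,"rx": 0,"ry": 0,"rz": 0,"gripper": -1},
    {"x": 1.5,"y": -2,"z": -65,"rx": 0,"ry": 0,"rz": 0,"gripper": -1},
    {"x": 1.5,"y": -2,"z": -65,"rx": 0,"ry": 0,"rz": 0,"gripper": -1},
    {"x": 1.5,"y": -2,"z": -65,"rx": 0,"ry": 0,"rz": 0,"gripper": -1},
    {"x": 1.5,"y": -2,"z": -65,"rx": 0,"ry": 0,"rz": 0,"gripper": -1}
  ],
  "newtons": 40
}}

```text
clock: 6.75
eef_pos: [596.2, -43.9, 156.4]
tcp_rot: [3.135, 0.003, 2.545]
contact_force: [6.6, 13.2, 0.3]
opening: 0.155
grasp_force: 42.8
```

Request:
{"op": "servo_tool", "data": {
  "deltas": [
    {"x": 1.5,"y": 2,"z": 0,"rx": 0,"ry": 0,"rz": 0,"gripper": -1},
    {"x": 1.5,"y": 2,"z": 0,"rx": 0,"ry": 0,"rz": 0,"gripper": -1}
  ],
  "newtons": 50
}}

```text
clock: 6.95
eef_pos: [596.3, -43.8, 156.3]
tcp_rot: [3.14, 0.003, 2.546]
contact_force: [0.9, 4.0, 6.6]
opening: 0.148
grasp_force: 51.1
```

Request:
{"op": "servo_tool", "data": {
  "deltas": [
    {"x": 0.5,"y": 1,"z": 0,"rx": 0,"ry": 0,"rz": 0.08,"gripper": -1},
    {"x": 0.5,"y": 1,"z": 0,"rx": 0,"ry": 0,"rz": 0.16,"gripper": -1},
    {"x": 0.5,"y": 1,"z": 0,"rx": 0,"ry": 0,"rz": 0.24,"gripper": -1},
    {"x": 0.5,"y": 1,"z": 0,"rx": 0,"ry": 0,"rz": 0.32,"gripper": -1},
    {"x": 0.5,"y": 1,"z": 0,"rx": 0,"ry": 0,"rz": 0.4,"gripper": -1},
    {"x": 0.5,"y": 1,"z": 0,"rx": 0,"ry": 0,"rz": 0.4,"gripper": -1}
  ],
  "newtons": 50
}}

```text
clock: 7.55
eef_pos: [596.7, -42.9, 156.4]
tcp_rot: [3.141, 0.003, 2.949]
contact_force: [-0.3, 2.7, 5.8]
opening: 0.156
grasp_force: 51.1
```

Forces stay low. On to 0.9 in two stages.

Request:
{"op": "servo_tool", "data": {
  "deltas": [
    {"x": 0,"y": 0,"z": 0,"rx": 0,"ry": 0,"rz": 0.08,"gripper": -1},
    {"x": 0,"y": 0,"z": 0,"rx": 0,"ry": 0,"rz": 0.16,"gripper": -1},
    {"x": 0,"y": 0,"z": 0,"rx": 0,"ry": 0,"rz": 0.24,"gripper": -1},
    {"x": 0,"y": 0,"z": 0,"rx": 0,"ry": 0,"rz": 0.32,"gripper": -1},
    {"x": 0,"y": 0,"z": 0,"rx": 0,"ry": 0,"rz": 0.4,"gripper": -1},
    {"x": 0,"y": 0,"z": 0,"rx": 0,"ry": 0,"rz": 0.4,"gripper": -1}
  ],
  "newtons": 50
}}

```text
clock: 8.15
eef_pos: [596.8, -42.0, 156.4]
tcp_rot: [3.141, 0.004, -2.935]
contact_force: [-0.3, 7.2, 5.9]
opening: 0.156
grasp_force: 51.1
```

Request:
{"op": "servo_tool", "data": {
  "deltas": [
    {"x": 0,"y": 0,"z": 0,"rx": 0,"ry": 0,"rz": 0.08,"gripper": -1},
    {"x": 0,"y": 0,"z": 0,"rx": 0,"ry": 0,"rz": 0.16,"gripper": -1},
    {"x": 0,"y": 0,"z": 0,"rx": 0,"ry": 0,"rz": 0.24,"gripper": -1},
    {"x": 0,"y": 0,"z": 0,"rx": 0,"ry": 0,"rz": 0.32,"gripper": -1},
    {"x": 0,"y": 0,"z": 0,"rx": 0,"ry": 0,"rz": 0.4,"gripper": -1},
    {"x": 0,"y": 0,"z": 0,"rx": 0,"ry": 0,"rz": 0.445,"gripper": -1},
    {"x": 0,"y": 0,"z": 0,"rx": 0,"ry": 0,"rz": 0.445,"gripper": -1},
    {"x": 0,"y": 0,"z": 0,"rx": 0,"ry": 0,"rz": 0.445,"gripper": -1}
  ],
  "newtons": 50
}}

```text
clock: 8.95
eef_pos: [596.4, -41.1, 156.4]
tcp_rot: [3.141, 0.004, -2.493]
contact_force: [-1.1, 12.4, 6.9]
opening: 0.155
grasp_force: 51.3
```

```bash
python3 - <<'E'
from h import *
a=r.grab_frame("top")[120:200,160:330];b=r.grab_frame("side")[120:230,180:320]
a=cv2.resize(a,(640,301),interpolation=cv2.INTER_CUBIC);b=cv2.resize(b,(375,295),interpolation=cv2.INTER_CUBIC)
o=np.zeros((596,640,3),np.uint8);o[:301]=a;o[301:,:375]=b
cv2.imwrite("pics/two.png",o)
s=r.sense();print(s["eef_pos"],s["tcp_rot"],s["contact_force"])
print(px("side",[585,166,4]),px("side",[585,166,50]),px("side",[585,166,18]))
E
```

```text
[596.39225903 -41.13388057 156.34862986] [ 3.14080528  0.00401649 -2.49275537] [-1.44009851 11.87254435  7.31254374]
[227.9874132  194.07570176] [227.47811384 182.0778987 ] [227.83435744 190.47009571]
```

View pics/two.png

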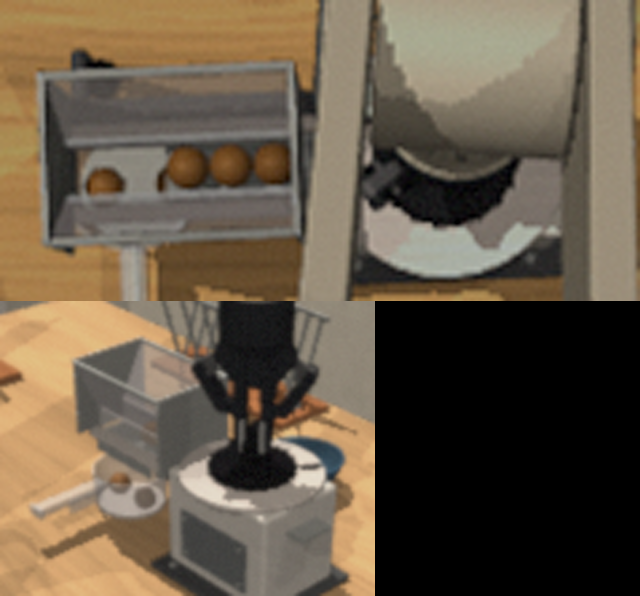

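Two balls are in the scoop, three remain in the hopper, and the dial is at about 1.245. I nudge it onto the mark and then turn it back.

Request:
{"op": "servo_tool", "data": {
  "deltas": [
    {"x": 0,"y": 1,"z": 0,"rx": 0,"ry": 0,"rz": 0.01,"gripper": -1},
    {"x": 0,"y": 2,"z": 0,"rx": 0,"ry": 0,"rz": 0.012,"gripper": -1},
    {"x": 0,"y": 2,"z": 0,"rx": 0,"ry": 0,"rz": 0.012,"gripper": -1},
    {"x": 0,"y": 2,"z": 0,"rx": 0,"ry": 0,"rz": 0.012,"gripper": -1}
  ],
  "newtons": 50
}}

```text
clock: 9.45
eef_pos: [596.4, -41.0, 156.4]
tcp_rot: [-3.14, 0.002, -2.48]
contact_force: [-2.4, 1.2, 6.8]
opening: 0.157
grasp_force: 51.3
```

Request:
{"op": "servo_tool", "data": {
  "deltas": [
    {"x": 0,"y": 0,"z": 0,"rx": 0,"ry": 0,"rz": -0.08,"gripper": -1},
    {"x": 0,"y": 0,"z": 0,"rx": 0,"ry": 0,"rz": -0.16,"gripper": -1},
    {"x": 0,"y": 0,"z": 0,"rx": 0,"ry": 0,"rz": -0.24,"gripper": -1},
    {"x": 0,"y": 0,"z": 0,"rx": 0,"ry": 0,"rz": -0.32,"gripper": -1},
    {"x": 0,"y": 0,"z": 0,"rx": 0,"ry": 0,"rz": -0.4,"gripper": -1},
    {"x": 0,"y": 0,"z": 0,"rx": 0,"ry": 0,"rz": -0.48,"gripper": -1},
    {"x": 0,"y": 0,"z": 0,"rx": 0,"ry": 0,"rz": -0.56,"gripper": -1},
    {"x": 0,"y": 0,"z": 0,"rx": 0,"ry": 0,"rz": -0.64,"gripper": -1},
    {"x": 0,"y": 0,"z": 0,"rx": 0,"ry": 0,"rz": -0.64,"gripper": -1}
  ],
  "newtons": 50
}}

```text
clock: 10.35
eef_pos: [596.8, -42.3, 156.4]
tcp_rot: [-3.14, 0.004, -3.123]
contact_force: [0.6, -3.6, 4.9]
opening: 0.154
grasp_force: 51.0
```

Request:
{"op": "servo_tool", "data": {
  "deltas": [
    {"x": 0,"y": 0,"z": 0,"rx": 0,"ry": 0,"rz": -0.08,"gripper": -1},
    {"x": 0,"y": -1,"z": 0,"rx": 0,"ry": 0,"rz": -0.16,"gripper": -1},
    {"x": 0,"y": -1,"z": 0,"rx": 0,"ry": 0,"rz": -0.24,"gripper": -1},
    {"x": 0,"y": -1,"z": 0,"rx": 0,"ry": 0,"rz": -0.32,"gripper": -1},
    {"x": 0,"y": -1,"z": 0,"rx": 0,"ry": 0,"rz": -0.4,"gripper": -1},
    {"x": 0,"y": -1,"z": 0,"rx": 0,"ry": 0,"rz": -0.48,"gripper": -1},
    {"x": 0,"y": -1,"z": 0,"rx": 0,"ry": 0,"rz": -0.56,"gripper": -1},
    {"x": 0,"y": -1,"z": 0,"rx": 0,"ry": 0,"rz": -0.614,"gripper": -1},
    {"x": 0,"y": -1,"z": 0,"rx": 0,"ry": 0,"rz": -0.614,"gripper": -1},
    {"x": 0,"y": -1,"z": 0,"rx": 0,"ry": 0,"rz": -0.614,"gripper": -1}
  ],
  "newtons": 50
}}

```text
clock: 11.35
eef_pos: [596.4, -43.6, 156.4]
tcp_rot: [-3.141, 0.004, 2.549]
contact_force: [-1.0, -5.4, 6.6]
opening: 0.152
grasp_force: 51.3
```

Request:
{"op": "servo_tool", "data": {
  "deltas": [
    {"x": 0,"y": 0,"z": 0,"rx": 0,"ry": 0,"rz": 0,"gripper": 0.2},
    {"x": 0,"y": 0,"z": 0,"rx": 0,"ry": 0,"rz": 0,"gripper": 0.2},
    {"x": 0,"y": 0,"z": 0,"rx": 0,"ry": 0,"rz": 0,"gripper": 0.2},
    {"x": 0,"y": 0,"z": 0,"rx": 0,"ry": 0,"rz": 0,"gripper": 0.2},
    {"x": 0,"y": 0,"z": 25,"rx": 0,"ry": 0,"rz": 0,"gripper": 0.2},
    {"x": 0,"y": 0,"z": 65,"rx": 0,"ry": 0,"rz": 0,"gripper": 0.2},
    {"x": -25,"y": 0,"z": 100,"rx": 0,"ry": 0,"rz": 0,"gripper": 0.2},
    {"x": -65,"y": 0,"z": 110,"rx": 0,"ry": 0,"rz": 0,"gripper": 0.2},
    {"x": -105,"y": 0,"z": 110,"rx": 0,"ry": 0,"rz": 0,"gripper": 0.2},
    {"x": -145,"y": 0,"z": 110,"rx": 0,"ry": 0,"rz": 0,"gripper": 0.2}
  ],
  "newtons": 50
}}

```text
clock: 12.35
eef_pos: [449.0, -42.1, 264.7]
tcp_rot: [3.141, 0.001, 2.549]
contact_force: [-0.4, 0.1, 0.5]
opening: 0.6
grasp_force: 0.0
```

```bash
python3 - <<'E'
from h import *
a=r.grab_frame("top")[120:200,160:330];b=r.grab_frame("side")[120:230,180:320]
a=cv2.resize(a,(640,301),interpolation=cv2.INTER_CUBIC);b=cv2.resize(b,(375,295),interpolation=cv2.INTER_CUBIC)
o=np.zeros((596,640,3),np.uint8);o[:301]=a;o[301:,:375]=b
cv2.imwrite("pics/closed.png",o)
s=r.sense();print(s["eef_pos"],s["tcp_rot"],s["contact_force"])
E
```

```text
[445.69965896 -41.90278654 264.04138863] [-3.14020381e+00 -2.58306661e-03  2.54864322e+00] [-0.02346528  0.36797929  0.15460875]
```

View pics/closed.png

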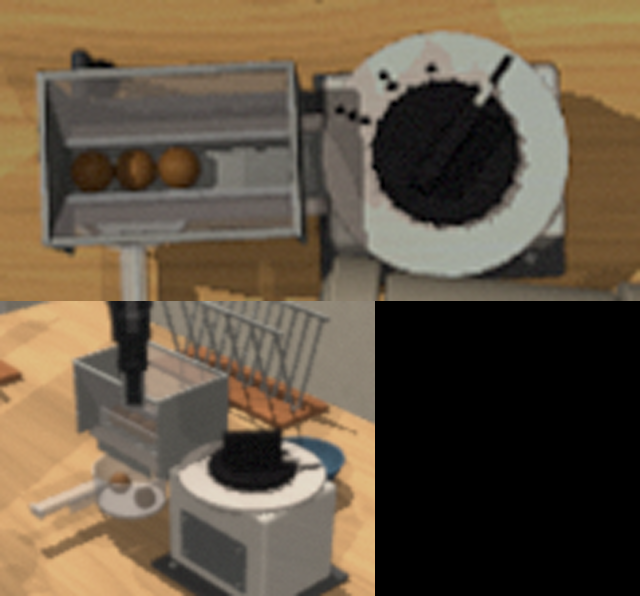

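The pointer at (488,92) lines up with the closed bar at (500,70). Three balls are in the hopper and two are in the scoop under the outlet, so I hand in.

```bash
python3 -c "from rig import r; print(r.sign_off())"
```

```text
the job is handed in; nothing more can be done
None
```

I handed the job in at about 12.5 s of the 58 s allowed: two treats are in the scoop under the outlet, three are still in the hopper, the dial is back on the closed bar, and I saw no bystander moved. At the two-pip stop the gripper hid the pointer, so I set that position from the tool's turn angle (about 1.255 rad), not by sight.

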